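# Stack the empty blue tote on the loaded one, turned end for end

## Task

Put the empty blue tote on top of the grey tote that holds the sample tubes, turned end for end so that the two yellow ends are at opposite ends: then its feet sit level on the grey tote's inner ledges, inside the rim, instead of nesting down onto the tubes. Let go of it, and leave the grey tote and the green tote standing where they are.

Things in the scene. Friction and masses are not known exactly. Their poses are not given: they have to be found in the camera images.
- blue_tote: Tote to move: empty, open, blue, 0.16 kg, 160 mm long (x), 66 wide (y), 64 high; origin at the centre of its underside, z up. Upright rim band from 46 to 64 mm height, 66 mm across the long sides: grip there, mid-length. It tapers to 130 x 38 mm underneath. +x end: yellow rim, two corner feet, inner ledge in the middle; -x end: blue, one middle foot, ledges in the corners
- grey_tote: Tote to stack on, 0.45 kg: same shape, size, axes and yellow +x end, grey, tubes inside. Mouth 155 x 61 mm, ledges 8 mm under the rim top. A like tote centred on it with its x axis reversed rests on the ledges, underside 56 mm above this tote's underside, about 6 mm of play; the same way round it sinks far deeper (nests): wrong
- blue_tote_mark (a point): Middle of the top edge of the blue tote's yellow end: 80 mm along +x from the blue tote's origin, 64 mm up.
- green_tote: A bystander: empty green tote of the same shape, size and axes, yellow rim at its +x end. Not to be moved.
Not all that is in view belongs to the job. Of the things that look like the blue_tote, the largest one is meant.

How it is judged:
By the outcome, as a careful person would: the job done as asked, in the order asked, and still so for the second after the job is handed in, with the robot touching nothing.
It also fails if it takes over 38 s, if anything falls off the work surface, if the arm or the gripper's body presses on something with over 40 N, if the wrist force passes 120 N, or if a joint passes its speed limit or range.

## Robot

A 7-joint arm with a two-finger parallel gripper is mounted at the origin on a cart in front of the work surface, level with it; the furniture and walls round the work are solid. World frame = base frame: x ahead of the robot, y to its left, z up, the work surface at z = 0. Lengths are in m, angles in degrees, forces in N, time in s.
With the tool pointing down it reaches from about 0.425 to 0.925 m from the base axis. Payload 6.8 kg.
Tool frame: the origin (TCP) lies midway between the tips of the shut fingers; the grasp point (between the pads) lies 19 mm behind it; z points along the fingers, y is the line along which they close (so a half turn about z gives the same grasp; the last joint's range is limited). The gripper opens to 88 mm and grips with 3 to 60 N. Pads are 20 mm wide; open, the fingers measure 115 mm over their backs; the gripper's body (75 mm by 178 mm) begins 61 mm behind the grasp point.
Start: joints at [-82.569, 27.33, 1.283, 89.118, -0.659, 63.558, -4.761], TCP at [0.159, 0.656, 0.223] pointing down, gripper open.
Joint ranges: [-169.35, 169.35], [-19.33, 120.38], [-80.79, 83.38], [13.8, 139.57], [-78.32, 258.32], [9.67, 109.79], [-169.56, 169.56]. Speed limits (degrees/s): [136.94, 136.94, 180, 180, 180, 180, 180].

## Interface

Orientations are given as a 3x3 rotation matrix whose columns are the frame's x, y, z axes.
In Python, from workcell import robot gives the robot as it stands.
- The arm moves only by the tool arm_command, never from a script. Its argument "moves" is a list that holds one entry, the list of rows, each a list of 7 numbers: the turn, a rotation vector about the tool's x, y, z in degrees, then the shift along the tool's x, y, z in m, then the gripper's target within -1 to 1 (fully open at 1, half-way at 0, shut at -1). A call has 1 to 20 rows; each row is the pose to reach, as a shift and turn from the pose commanded when the call began, along the tool's axes at that moment; what a row does not reach only later rows make up. A row lasts 1/10 s, in which the tool goes at most 50 mm and 8.59 degrees, less where a joint would pass 70% of its speed; a pose out of reach is approached as far as the arm can. A call with a gripper value outside its range is refused whole. The fingers move at their own pace and stop on an object; "squeeze" is the grip in N (left out, the last holds). Time passes only in rows, so rows that repeat a pose let the fingers close. It gives the time, the measured TCP pose, the force, the opening and the grip force at its end, in the units of the state.
- robot.state(): the state, without advancing time (a new reading comes with each control period).
- robot.get_image(name): name is "scene" or "top"; returns the picture (384x512x3 uint8, blue, green, red); there is no depth.
- robot.camera_model(name): a dict with "intrinsics" (3x3 intrinsics, pixels), "R" (3x3) and "t" (3): a world point X has camera coordinates R X + t. Camera axes: x right, y down, z forward; pixel columns grow to the right and rows downward; lengths in m; the calibration is good to about 2 mm. A picture is of the moment at which its call begins. camera_model takes no time and is no camera call.
- robot.sign_off(): hands the job in; it is judged then, once.
The state is a dict: "t": time; "joint_positions": joint angles; "joint_velocities": joint speeds; "joint_torque": joint torques, N m; "eef_pos": TCP position; "tool_rot": TCP orientation; "contact_force": force on the tool from outside, world axes, zero at the start; "moment": the same for the moment, N m; "finger_gap": finger opening in m; "grasp_force": force on a finger pad.
Only numpy, scipy, OpenCV 4.12 (cv2) and the standard library are available. Lean on these libraries where they do the work, as an engineer would, in place of code of your own. Each camera call takes 0.05 s, during which the arm holds its last target. There are 200 camera calls.

## Working session

There is one attempt and no reset: what is moved stays moved. The work goes in short steps, Python scripts to look and compute and a tool call to move; the robot and the scene stay as the last step left them, time stands still between calls to the robot, and variables do not carry over. Pictures are saved under pics/ and viewed, at most 10 in all, crops included, and the job is handed in when it is done.

Besides the shell and the picture viewer there is one more tool, called after "Call:" as name(argument=value, ...), one argument or row to a line, values as JSON. arm_command: Moves the arm, as the interface text tells. Its arguments: {"type":"object","properties":{"moves":{"type":"array"},"squeeze":{"type":"number"}},"required":["moves"]}

```bash
mkdir -p pics; python3 - <<'E'
from workcell import robot
import cv2,numpy as np
for n in("scene","top"):
    cv2.imwrite(f"pics/{n}0.png",robot.get_image(n)); m=robot.camera_model(n)
    R=np.array(m["R"]);print(n,np.round(m["intrinsics"],1).tolist(),np.round(R,3).tolist(),(-R.T@np.array(m["t"])).round(3))
s=robot.state();print(s["t"],s["eef_pos"],np.round(s["tool_rot"],3).tolist(),s["finger_gap"],s["joint_positions"])
E
```

```text
scene [[488.5, 0.0, 252.6], [0.0, 488.5, 191.0], [0.0, 0.0, 1.0]] [[0.936, 0.351, 0.019], [0.273, -0.693, -0.667], [-0.221, 0.63, -0.745]] [ 0.76  -0.668  0.969]
top [[356.1, 0.0, 252.8], [0.0, 356.1, 192.5], [0.0, 0.0, 1.0]] [[-0.011, -1.0, -0.013], [-0.998, 0.012, -0.063], [0.063, 0.012, -0.998]] [0.438 0.085 0.987]
0.1 [0.15890577 0.655501   0.2218182 ] [[-0.972, 0.236, -0.0], [0.236, 0.972, -0.002], [-0.0, -0.002, -1.0]] 0.08774602281124481 [-82.56685815  27.36996948   1.27874969  89.16898665  -0.65792492
  63.55777255  -4.7618399 ]
```

View pics/scene0.png

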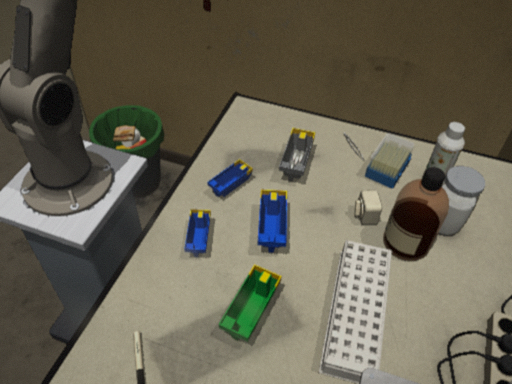

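View pics/top0.png

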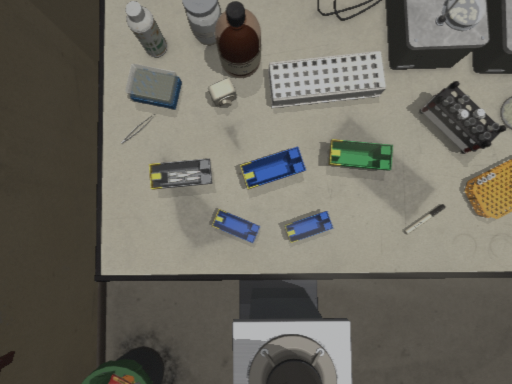

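The top view shows the large blue tote at (272,168), the grey one with tubes at (181,173) and the green one at (361,155). Candidates for the blue tote are (272,168), (236,225) and (309,225). I choose the largest, (272,168), with its yellow end on the left at about (248,176). I'll check this in a close crop and measure.

```bash
cat > h.py <<'E'
from workcell import robot
import cv2,numpy as np
def ray(n,uv,z):
    m=robot.camera_model(n);R=np.array(m["R"]);c=-R.T@np.array(m["t"])
    d=R.T@np.linalg.inv(m["intrinsics"])@np.array([uv[0],uv[1],1.]);return c+d*(z-c[2])/d[2]
def rays2(a,b):
    A=np.zeros((3,3));v=np.zeros(3);L=[]
    for n,uv in(("scene",a),("top",b)):
        m=robot.camera_model(n);R=np.array(m["R"]);c=-R.T@np.array(m["t"])
        d=R.T@np.linalg.inv(m["intrinsics"])@np.array([uv[0],uv[1],1.]);d/=np.linalg.norm(d)
        P=np.eye(3)-np.outer(d,d);A+=P;v+=P@c
    return np.linalg.solve(A,v)
def proj(n,X):
    m=robot.camera_model(n);p=np.array(m["intrinsics"])@(np.array(m["R"])@X+np.array(m["t"]));return p[:2]/p[2]
E
python3 - <<'E'
from h import *
im=cv2.imread("pics/top0.png");sc=cv2.imread("pics/scene0.png")
a=cv2.resize(im[125:245,140:400],None,fx=3,fy=3,interpolation=cv2.INTER_CUBIC)
b=cv2.resize(sc[115:260,170:330],None,fx=4,fy=4,interpolation=cv2.INTER_CUBIC)
cv2.imwrite("pics/c1.png",a);cv2.imwrite("pics/c2.png",b)
def blobs(im,lo,hi,amin):
    h=cv2.cvtColor(im,cv2.COLOR_BGR2HSV);m=cv2.inRange(h,lo,hi)
    n,l,s,c=cv2.connectedComponentsWithStats(m)
    return [(c[i].round(1).tolist(),s[i].tolist()) for i in range(1,n) if s[i][4]>amin]
for n,i in(("top",im),("scene",sc)):
    print(n,"yellow",blobs(i,(20,120,80),(35,255,255),8));print(n,"blue",blobs(i,(105,150,40),(130,255,255),60))
h=cv2.cvtColor(im,cv2.COLOR_BGR2HSV)
m=cv2.inRange(h,(105,130,30),(130,255,255))|cv2.inRange(h,(20,120,80),(35,255,255))
for x0,x1,y0,y1 in((235,310,145,192),):
    k=np.zeros_like(m);k[y0:y1,x0:x1]=m[y0:y1,x0:x1]
    P=[ray("top",p,.064)[:2] for p in cv2.findNonZero(k)[:,0].astype(float)]
    print(cv2.minAreaRect(np.array(P,np.float32)*1000))
    print(np.round(1000*np.array(P).mean(0)))
E
```

```text
top yellow [([333.6, 150.7], [330, 140, 10, 22, 75]), ([152.4, 166.4], [150, 163, 10, 10, 25]), ([245.5, 163.5], [241, 162, 10, 4, 11]), ([334.2, 163.9], [330, 163, 10, 3, 16]), ([496.8, 194.0], [476, 166, 36, 53, 915]), ([248.3, 175.2], [244, 172, 10, 7, 39]), ([154.4, 176.0], [150, 174, 10, 6, 49]), ([153.8, 185.9], [151, 181, 10, 8, 19]), ([253.0, 186.3], [249, 185, 9, 4, 9]), ([475.1, 188.0], [474, 185, 4, 6, 16]), ([218.5, 218.5], [216, 217, 6, 4, 14])]
top blue [([274.9, 166.7], [243, 148, 62, 38, 1273])]
scene yellow [([302.6, 132.7], [291, 128, 24, 11, 142]), ([121.8, 147.0], [116, 145, 15, 5, 42]), ([244.0, 165.3], [235, 159, 18, 15, 78]), ([273.3, 192.9], [260, 189, 27, 11, 141]), ([200.2, 212.0], [190, 210, 21, 8, 82]), ([265.8, 274.0], [249, 264, 33, 23, 235])]
scene blue [([226.9, 179.0], [208, 164, 39, 31, 569]), ([272.6, 222.4], [258, 195, 29, 57, 1327]), ([198.4, 232.9], [186, 214, 23, 38, 583])]
((561.329345703125, 43.77172088623047), (65.57534790039062, 156.77154541015625), 17.182844161987305)
[562.  40.]
```

View pics/c1.png

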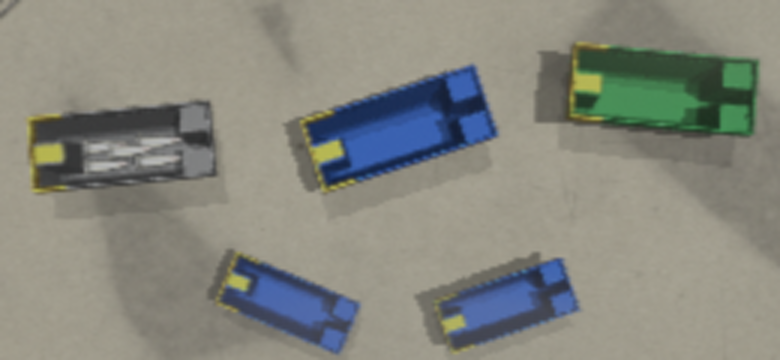

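View pics/c2.png

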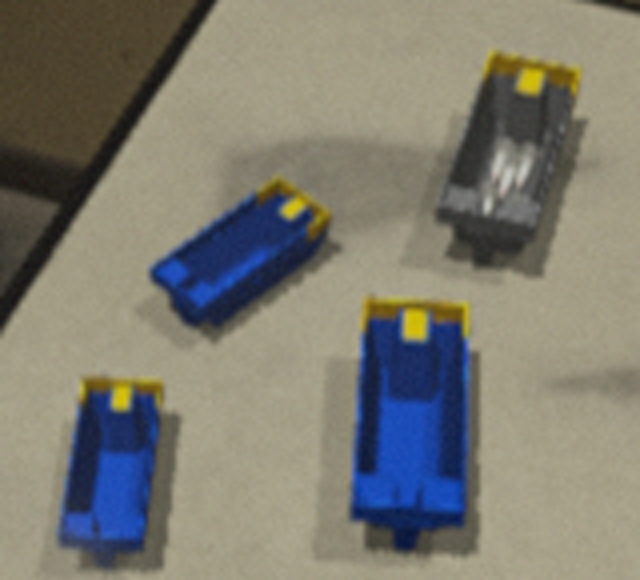

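The crop confirms it: the big blue tote has corners near crop px (301,119), (323,191), (474,67) and (497,136), which is clearly larger than the two lookalikes. Its yellow end is on the left. The grey tote, with tubes, has corners at (28,116), (34,192), (210,102) and (216,176), also with its yellow end on the left. So the blue tote needs about a half turn.

```bash
python3 - <<'E'
from h import *
def rep(name,top,sc):
    for n,cs,s,o in(("top",top,3,(140,125)),("scene",sc,4,(170,115))):
        P=np.array([ray(n,((x+.5)/s-.5+o[0],(y+.5)/s-.5+o[1]),.064)[:2]*1000 for x,y in cs]) # yL,yR (yellow end), bL,bR
        ye=(P[0]+P[1])/2;be=(P[2]+P[3])/2;d=ye-be
        print(name,n,"centre",P.mean(0).round(1),"len",np.linalg.norm(d).round(1),"wid",np.linalg.norm(P[0]-P[1]).round(1),np.linalg.norm(P[2]-P[3]).round(1),"yaw+x",np.degrees(np.arctan2(d[1],d[0])).round(1),"yellow mid",ye.round(1))
rep("blue",[(301,119),(323,191),(474,67),(497,136)],[(363,299),(469,301),(352,518),(468,520)])
rep("grey",[(28,116),(34,192),(210,102),(216,176)],[(488,52),(580,68),(437,215),(540,226)])
# automatic: outline of blobs by background difference (saturation/dark) in top
im=cv2.imread("pics/top0.png");hsv=cv2.cvtColor(im,cv2.COLOR_BGR2HSV)
for nm,x0,y0 in(("grey",149,158),):
    print(nm);print(im[165:190:3,146:156].sum(2).tolist() and "")
E
```

```text
blue top centre [561.1  43.4] len 157.9 wid 65.8 63.6 yaw+x 106.5 yellow mid [538.7 119.1]
blue scene centre [564.5  41.8] len 167.5 wid 66.2 65.8 yaw+x 107.7 yellow mid [539.  121.5]
grey top centre [548.2 284.7] len 159.4 wid 66.9 65.1 yaw+x 94.0 yellow mid [542.6 364.2]
grey scene centre [551.4 285.8] len 163.5 wid 65.6 67.0 yaw+x 96.2 yellow mid [542.6 367.1]
grey
```

Call:
arm_command(
  moves=[
    [[0, 0, 59.4, -0.536, -0.5, 0.06, 1], [0, 0, 59.4, -0.536, -0.5, 0.06, 1], [0, 0, 59.4, -0.536, -0.5, 0.06, 1], [0, 0, 59.4, -0.536, -0.5, 0.06, 1], [0, 0, 59.4, -0.536, -0.5, 0.06, 1], [0, 0, 59.4, -0.536, -0.5, 0.06, 1], [0, 0, 59.4, -0.536, -0.5, 0.06, 1], [0, 0, 59.4, -0.536, -0.5, 0.06, 1], [0, 0, 59.4, -0.536, -0.5, 0.06, 1], [0, 0, 59.4, -0.536, -0.5, 0.06, 1], [0, 0, 59.4, -0.536, -0.5, 0.06, 1], [0, 0, 59.4, -0.536, -0.5, 0.06, 1], [0, 0, 59.4, -0.536, -0.5, 0.06, 1], [0, 0, 59.4, -0.536, -0.5, 0.06, 1], [0, 0, 59.4, -0.536, -0.5, 0.06, 1], [0, 0, 59.4, -0.536, -0.5, 0.06, 1], [0, 0, 59.4, -0.536, -0.5, 0.06, 1], [0, 0, 59.4, -0.536, -0.5, 0.06, 1], [0, 0, 59.4, -0.536, -0.5, 0.06, 1], [0, 0, 59.4, -0.536, -0.5, 0.06, 1]],
  ],
  squeeze=15,
)

```text
t: 2.1
eef_pos: [0.5617, 0.0452, 0.1627]
tool_rot: [[-0.294, 0.956, -0.0], [0.956, 0.294, 0.001], [0.001, 0.0, -1.0]]
contact_force: [0.5, 0.3, 0.3]
finger_gap: 0.0877
grasp_force: 0.0
```

```bash
cat > st.py <<'E'
from h import *
s=robot.state();T=np.array(s["tool_rot"]);p=np.array(s["eef_pos"])
print("t",s["t"],"p",p.round(4),"yaw_y",np.degrees(np.arctan2(T[1,1],T[0,1])).round(2),"z",T[:,2].round(4),"F",np.round(s["contact_force"],1),"gap",round(s["finger_gap"],4),"grip",s["grasp_force"],"j",np.round(s["joint_positions"],1))
def togo(x,y,z,yaw):
    # yaw = wanted world angle of tool y
    print("shift",(T.T@(np.array([x,y,z])-p)).round(4),"turnz",(np.degrees(np.arctan2(T[1,1],T[0,1]))-yaw).round(2))
E
python3 -c "
from st import *
togo(.562,.043,.037,17)"
```

```text
t 2.1 p [0.5617 0.0452 0.1627] yaw_y 17.1 z [-1.e-04  6.e-04 -1.e+00] F [0.5 0.3 0.3] gap 0.0877 grip 0.0 j [-32.4  22.2  27.3 109.5 -12.9  51.3  18.4]
shift [-0.0023 -0.0004  0.1257] turnz 0.1
```

Call:
arm_command(
  moves=[
    [[0, 0, 0, -0.002, 0, 0.03, 1], [0, 0, 0, -0.002, 0, 0.06, 1], [0, 0, 0, -0.002, 0, 0.09, 1], [0, 0, 0, -0.002, 0, 0.11, 1], [0, 0, 0, -0.002, 0, 0.12, 1], [0, 0, 0, -0.002, 0, 0.126, 1], [0, 0, 0, -0.002, 0, 0.126, 1], [0, 0, 0, -0.002, 0, 0.126, -1], [0, 0, 0, -0.002, 0, 0.126, -1], [0, 0, 0, -0.002, 0, 0.126, -1], [0, 0, 0, -0.002, 0, 0.126, -1], [0, 0, 0, -0.002, 0, 0.126, -1], [0, 0, 0, -0.002, 0, 0.126, -1], [0, 0, 0, -0.002, 0, 0.126, -1]],
  ],
  squeeze=15,
)

```text
t: 3.5
eef_pos: [0.5632, 0.042, 0.0374]
tool_rot: [[-0.292, 0.956, 0.001], [0.956, 0.292, 0.001], [0.0, 0.001, -1.0]]
contact_force: [-1.2, 0.4, 5.8]
finger_gap: 0.0656
grasp_force: 15.0
```

Call:
arm_command(
  moves=[
    [[0, 0, 0, 0, 0, -0.02, -1], [0, 0, 0, 0, 0, -0.05, -1], [0, 0, 0, 0, 0, -0.08, -1], [0, 0, 0, 0, 0, -0.11, -1], [0, 0, 0, 0, 0, -0.13, -1], [0, 0, 0, 0, 0, -0.14, -1], [0, 0, 0, 0, 0, -0.14, -1]],
  ],
)

```text
t: 4.2
eef_pos: [0.5633, 0.042, 0.1775]
tool_rot: [[-0.292, 0.956, 0.002], [0.956, 0.292, 0.001], [0.0, 0.002, -1.0]]
contact_force: [-0.2, -0.5, -0.6]
finger_gap: 0.0657
grasp_force: 15.0
```

```bash
python3 -c "
from st import *
cv2.imwrite('pics/t1.png',robot.get_image('top'));cv2.imwrite('pics/s1.png',robot.get_image('scene'))
togo(.549,.2855,.177,185)"
```

```text
t 4.2 p [0.5633 0.042  0.1775] yaw_y 16.98 z [ 1.9e-03  7.0e-04 -1.0e+00] F [-0.2 -0.5 -0.6] gap 0.0657 grip 14.990663031348959 j [-32.8  21.3  28.1 108.7 -12.4  52.9  18.2]
shift [0.237  0.0575 0.0007] turnz -168.02
```

Call:
arm_command(
  moves=[
    [[0, 0, -8, 0.02, 0.005, 0, -1], [0, 0, -16, 0.04, 0.01, 0, -1], [0, 0, -24, 0.06, 0.015, 0, -1], [0, 0, -32, 0.08, 0.02, 0, -1], [0, 0, -40, 0.1, 0.025, 0, -1], [0, 0, -48, 0.12, 0.03, 0, -1], [0, 0, -56, 0.14, 0.034, 0, -1], [0, 0, -64, 0.16, 0.039, 0, -1], [0, 0, -72, 0.18, 0.044, 0, -1], [0, 0, -80, 0.2, 0.049, 0, -1], [0, 0, -88, 0.22, 0.053, 0, -1], [0, 0, -96, 0.23, 0.056, 0, -1], [0, 0, -104, 0.237, 0.0575, 0, -1], [0, 0, -110, 0.237, 0.0575, 0, -1], [0, 0, -110, 0.237, 0.0575, 0, -1]],
  ],
)

```text
t: 5.8
eef_pos: [0.5476, 0.2851, 0.1747]
tool_rot: [[-0.798, -0.602, -0.003], [-0.602, 0.798, -0.001], [0.003, 0.001, -1.0]]
contact_force: [0.1, -0.7, -1.5]
finger_gap: 0.0662
grasp_force: 15.0
```

```bash
python3 -c "
from st import *
togo(.549,.2855,.177,185)"
```

```text
t 5.8 p [0.5476 0.2851 0.1747] yaw_y 127.04 z [-0.003  -0.0011 -1.    ] F [ 0.1 -0.7 -1.5] gap 0.0662 grip 14.98962497455068 j [-33.4  24.7   0.2 100.   -0.2  55.5  93.9]
shift [-0.0014 -0.0005 -0.0023] turnz -57.96
```

Call:
arm_command(
  moves=[
    [[0, 0, -8, -0.001, 0, 0, -1], [0, 0, -16, -0.001, 0, 0, -1], [0, 0, -24, -0.001, 0, 0, -1], [0, 0, -32, -0.001, 0, 0, -1], [0, 0, -40, -0.001, 0, 0, -1], [0, 0, -48, -0.001, 0, 0, -1], [0, 0, -54, -0.001, 0, 0, -1], [0, 0, -58, -0.001, 0, 0, -1], [0, 0, -58, -0.001, 0, 0, -1], [0, 0, -58, -0.001, 0, 0, -1]],
  ],
)

```text
t: 6.8
eef_pos: [0.549, 0.2855, 0.1758]
tool_rot: [[0.083, -0.997, -0.001], [-0.997, -0.083, -0.001], [0.0, 0.001, -1.0]]
contact_force: [-0.4, 0.3, -0.6]
finger_gap: 0.0658
grasp_force: 15.0
```

```bash
python3 -c "
from st import *
t=robot.get_image('top');s=robot.get_image('scene')
cv2.imwrite('pics/t2.png',t);cv2.imwrite('pics/s2.png',s)
a=cv2.resize(t[120:220,130:235],None,fx=4,fy=4,interpolation=cv2.INTER_CUBIC);b=cv2.resize(s[80:190,250:345],None,fx=4,fy=4,interpolation=cv2.INTER_CUBIC)
b=cv2.copyMakeBorder(b,0,0,0,0,0);o=np.zeros((440,800,3),np.uint8);o[:400,:420]=a;o[:440,420:800]=b
cv2.imwrite('pics/c3.png',o)"
```

```text
t 6.8 p [0.549  0.2855 0.1758] yaw_y -175.26 z [-1.4e-03 -6.0e-04 -1.0e+00] F [-0.4  0.3 -0.6] gap 0.0658 grip 14.990661016199738 j [-24.1  25.3 -12.1  99.1   6.2  56.3 146.2]
```

View pics/c3.png

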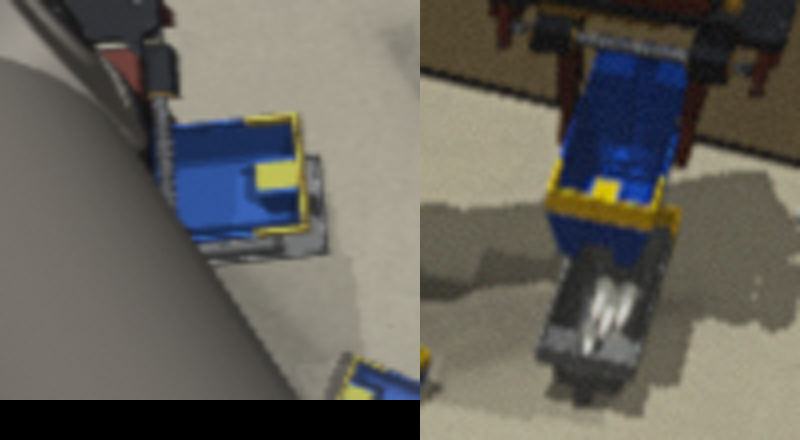

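The crop shows the blue tote held above the grey one. Its yellow end is on the right (corners about (297,113) and (307,233) in the crop), over the grey tote's grey end (corners about (321,156) and (327,254)). Next I'll measure the offset in each view.

```bash
python3 - <<'E'
from st import *
f=lambda x,y,o,k=4:((x+.5)/k-.5+o[0],(y+.5)/k-.5+o[1])
zr=p[2]-.0374+.064
T0=(130,120);S0=(250-105,80)
B=np.array([ray("top",f(*c,T0),zr)[:2] for c in((297,113),(307,233))])*1000
G=np.array([ray("top",f(*c,T0),.064)[:2] for c in((321,156),(327,254))])*1000
for n,P in(("blue",B),("grey",G)):print(n,P.round(1).tolist(),P.mean(0).round(1),np.linalg.norm(P[0]-P[1]).round(1))
# full-frame edge zoom of current state: predicted grey corners & held corners in scene
for n,c,yaw,z in(("blue",(549,285.5),-85.3,zr),("grey",(549,285.5),95,.064)):
    a=np.radians(yaw);u=np.array([np.cos(a),np.sin(a)]);v=np.array([-u[1],u[0]])
    for nm in("top","scene"):
        o=T0 if nm=="top" else S0
        print(n,nm,[((proj(nm,np.append((np.array(c)+80*i*u+33*j*v)/1000,z))-o+.5)*4-.5).round(0).tolist() for i in(1,-1) for j in(1,-1)])
E
```

```text
t 6.9 p [0.5491 0.2858 0.1762] yaw_y -175.17 z [-7.e-04 -3.e-04 -1.e+00] F [ 0.5  0.3 -0.7] gap 0.0658 grip 14.990782284876332 j [-24.1  25.3 -12.1  99.1   6.2  56.3 146.3]
blue [[588.3, 202.0], [521.0, 196.6]] [554.6 199.3] 67.5
grey [[586.3, 207.1], [521.8, 203.5]] [554.1 205.3] 64.5
blue top [[285.0, 113.0], [295.0, 230.0], [0.0, 140.0], [9.0, 257.0]]
blue scene [[654.0, 205.0], [546.0, 184.0], [703.0, 48.0], [604.0, 30.0]]
grey top [[84.0, 276.0], [76.0, 176.0], [328.0, 252.0], [319.0, 152.0]]
grey scene [[586.0, 192.0], [679.0, 210.0], [533.0, 347.0], [632.0, 368.0]]
```

Call:
arm_command(
  moves=[
    [[0, 0, 0, -0.005, 0, 0.01, -1], [0, 0, 0, -0.005, 0, 0.02, -1], [0, 0, 0, -0.005, 0, 0.03, -1], [0, 0, 0, -0.005, 0, 0.04, -1], [0, 0, 0, -0.005, 0, 0.05, -1], [0, 0, 0, -0.005, 0, 0.06, -1], [0, 0, 0, -0.005, 0, 0.064, -1], [0, 0, 0, -0.005, 0, 0.064, -1], [0, 0, 0, -0.005, 0, 0.064, -1]],
  ],
)

```text
t: 7.8
eef_pos: [0.5491, 0.2911, 0.1129]
tool_rot: [[0.087, -0.996, 0.0], [-0.996, -0.087, 0.0], [-0.0, -0.0, -1.0]]
contact_force: [0.0, -0.4, -0.9]
finger_gap: 0.0657
grasp_force: 15.0
```

```bash
python3 -c "
from st import *
t=robot.get_image('top');s=robot.get_image('scene')
cv2.imwrite('pics/t3.png',t);cv2.imwrite('pics/s3.png',s)
a=cv2.resize(t[145:200,165:220],None,fx=7,fy=7,interpolation=cv2.INTER_CUBIC);b=cv2.resize(s[105:200,260:330],None,fx=5.8,fy=5.8,interpolation=cv2.INTER_CUBIC)
o=np.zeros((552,800,3),np.uint8);o[:385,:385]=a;o[:b.shape[0],390:390+b.shape[1]]=b[:552]
print(b.shape);cv2.imwrite('pics/c4.png',o)"
```

```text
t 7.8 p [0.5491 0.2911 0.1129] yaw_y -175.03 z [ 4.e-04  3.e-04 -1.e+00] F [ 0.  -0.4 -0.9] gap 0.0657 grip 14.990805663401261 j [-24.9  29.6 -11.7 101.6   7.6  49.5 144.9]
(551, 406, 3)
```

View pics/c4.png

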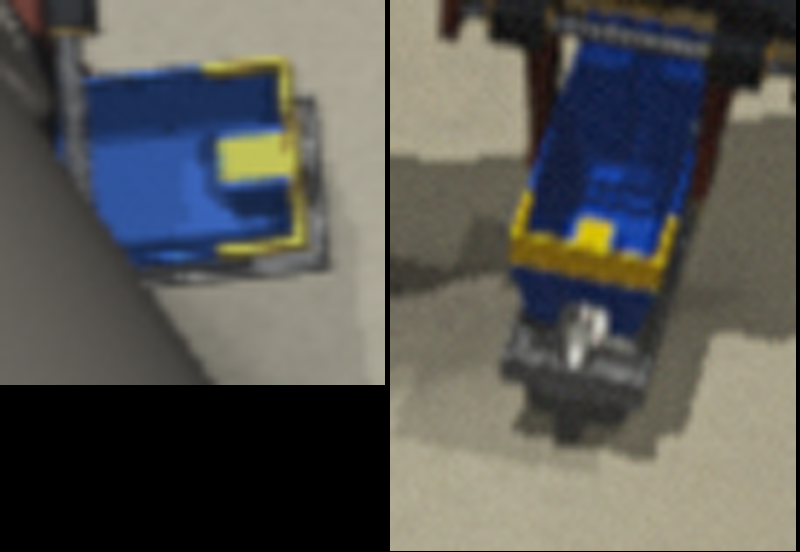

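```bash
python3 - <<'E'
from st import *
f=lambda x,y,o,k:((x+.5)/k-.5+o[0],(y+.5)/k-.5+o[1])
zr=p[2]-.0374+.064
for n,cs,z in(("blue",((291,56),(306,248)),zr),("grey",((315,97),(329,270)),.064)):
    P=np.array([ray("top",f(*c,(165,145),7),z)[:2] for c in cs])*1000;print("top",n,P.round(1).tolist(),P.mean(0).round(1))
for n,cs,z in(("blue",((511,235),(661,262)),zr),("bluelow",((513,262),(662,290)),zr-.018),("grey",((508,352),(650,378)),.064),("greylow",((503,378),(645,405)),.046)):
    P=np.array([ray("scene",f(x-390,y,(260,105),5.8),z)[:2] for x,y in cs])*1000;print("scene",n,P.round(1).tolist(),P.mean(0).round(1),np.linalg.norm(P[0]-P[1]).round(1))
# column profiles of saturation for the end edges, top view
t=cv2.imread("pics/t3.png").astype(int)
for r in(164,170,176,180):print(r,"cols 202..214",t[r,202:215].tolist())
E
```

```text
t 7.9 p [0.5493 0.2912 0.1132] yaw_y -175.03 z [ 9.e-04  6.e-04 -1.e+00] F [ 0.9  0.5 -0.1] gap 0.0658 grip 14.99077784596011 j [-24.9  29.6 -11.7 101.6   7.6  49.5 144.9]
top blue [[588.9, 206.0], [522.5, 201.1]] [555.7 203.5]
top grey [[586.8, 207.9], [521.8, 202.9]] [554.3 205.4]
scene blue [[525.0, 203.2], [589.8, 210.9]] [557.4 207. ] 65.3
scene bluelow [[526.1, 206.0], [591.5, 213.2]] [558.8 209.6] 65.8
scene grey [[526.6, 208.8], [591.0, 216.7]] [558.8 212.7] 64.9
scene greylow [[525.1, 209.5], [590.4, 217.0]] [557.8 213.2] 65.7
164 cols 202..214 [[112, 161, 147], [112, 172, 159], [105, 179, 174], [79, 147, 157], [72, 145, 156], [81, 123, 130], [94, 103, 105], [109, 109, 109], [109, 115, 116], [135, 149, 153], [148, 164, 169], [149, 165, 169], [150, 166, 170]]
170 cols 202..214 [[118, 130, 114], [132, 124, 104], [138, 113, 94], [148, 111, 94], [108, 128, 129], [57, 96, 104], [46, 61, 66], [61, 62, 62], [67, 69, 70], [111, 121, 123], [131, 144, 147], [146, 161, 165], [151, 166, 170]]
176 cols 202..214 [[148, 79, 46], [117, 64, 38], [96, 54, 33], [83, 45, 26], [70, 65, 61], [72, 138, 140], [70, 118, 124], [108, 115, 117], [130, 130, 130], [113, 117, 118], [125, 136, 139], [133, 146, 150], [135, 149, 153]]
180 cols 202..214 [[69, 144, 152], [61, 121, 135], [57, 106, 121], [53, 94, 104], [57, 96, 104], [59, 95, 101], [67, 92, 98], [95, 106, 109], [109, 111, 111], [85, 87, 87], [115, 125, 130], [129, 143, 147], [132, 146, 150]]
```

The measurements give the yaw as matched and x within 1 mm. The blue tote is about 2–4 mm short in y, so I'll shift it +2.5 mm and lower it slowly.

Call:
arm_command(
  moves=[
    [[0, 0, 0, -0.0025, 0, 0, -1], [0, 0, 0, -0.0025, 0, 0.003, -1], [0, 0, 0, -0.0025, 0, 0.006, -1], [0, 0, 0, -0.0025, 0, 0.009, -1], [0, 0, 0, -0.0025, 0, 0.012, -1], [0, 0, 0, -0.0025, 0, 0.014, -1], [0, 0, 0, -0.0025, 0, 0.016, -1], [0, 0, 0, -0.0025, 0, 0.018, -1], [0, 0, 0, -0.0025, 0, 0.018, -1]],
  ],
)

```text
t: 8.8
eef_pos: [0.5485, 0.2933, 0.0943]
tool_rot: [[0.087, -0.996, -0.0], [-0.996, -0.087, -0.0], [0.0, 0.0, -1.0]]
contact_force: [-0.6, -0.1, -0.6]
finger_gap: 0.0658
grasp_force: 15.0
```

Call:
arm_command(
  moves=[
    [[0, 0, 0, 0, 0, 0.0005, -1], [0, 0, 0, 0, 0, 0.001, -1], [0, 0, 0, 0, 0, 0.0015, -1], [0, 0, 0, 0, 0, 0.002, -1], [0, 0, 0, 0, 0, 0.002, -1]],
  ],
)

```text
t: 9.3
eef_pos: [0.5487, 0.2935, 0.0934]
tool_rot: [[0.087, -0.996, 0.0], [-0.996, -0.087, 0.0], [-0.0, -0.0, -1.0]]
contact_force: [-1.5, -1.0, 5.6]
finger_gap: 0.0658
grasp_force: 15.0
```

Contact came at TCP z = 0.0934, exactly where the ledges should be. I'll open and retreat.

Call:
arm_command(
  moves=[
    [[0, 0, 0, 0, 0, 0, 1], [0, 0, 0, 0, 0, 0, 1], [0, 0, 0, 0, 0, 0, 1], [0, 0, 0, 0, 0, 0, 1], [0, 0, 0, 0, 0, 0, 1], [0, 0, 0, 0, 0, -0.02, 1], [0, 0, 0, 0, 0, -0.05, 1], [0, 0, 0, 0, 0, -0.09, 1], [0, 0, 0, 0, 0, -0.13, 1], [0, 0, 0, -0.05, 0, -0.15, 1], [0, 0, 0, -0.1, 0, -0.15, 1], [0, 0, 0, -0.15, 0, -0.15, 1], [0, 0, 0, -0.2, 0, -0.15, 1], [0, 0, 0, -0.25, 0, -0.15, 1], [0, 0, 0, -0.25, 0, -0.15, 1], [0, 0, 0, -0.25, 0, -0.15, 1]],
  ],
)

```text
t: 10.9
eef_pos: [0.5255, 0.5442, 0.2416]
tool_rot: [[0.09, -0.996, -0.001], [-0.996, -0.09, -0.0], [0.0, 0.001, -1.0]]
contact_force: [-0.2, -0.6, 0.4]
finger_gap: 0.0878
grasp_force: 0.0
```

```bash
python3 -c "
from st import *
t=robot.get_image('top');s=robot.get_image('scene')
cv2.imwrite('pics/t4.png',t);cv2.imwrite('pics/s4.png',s)
a=cv2.resize(t[140:210,135:225],None,fx=4.4,fy=4.4,interpolation=cv2.INTER_CUBIC);b=cv2.resize(s[95:200,260:330],None,fx=5.6,fy=5.6,interpolation=cv2.INTER_CUBIC)
o=np.zeros((588,800,3),np.uint8);o[:a.shape[0],:a.shape[1]]=a;o[:b.shape[0],400:400+b.shape[1]]=b
g0=cv2.imread('pics/top0.png');print(a.shape,'green diff',np.abs(t[135:180,322:400].astype(int)-g0[135:180,322:400]).mean())
cv2.imwrite('pics/c5.png',o)"
```

```text
t 10.9 p [0.5255 0.5442 0.2416] yaw_y -174.85 z [-1.3e-03 -4.0e-04 -1.0e+00] F [-0.2 -0.6  0.4] gap 0.0878 grip 0.0 j [-42.5  35.4 -13.7  73.8   8.2  71.9 128.8]
(308, 396, 3) green diff 1.3645773979107312
```

View pics/c5.png

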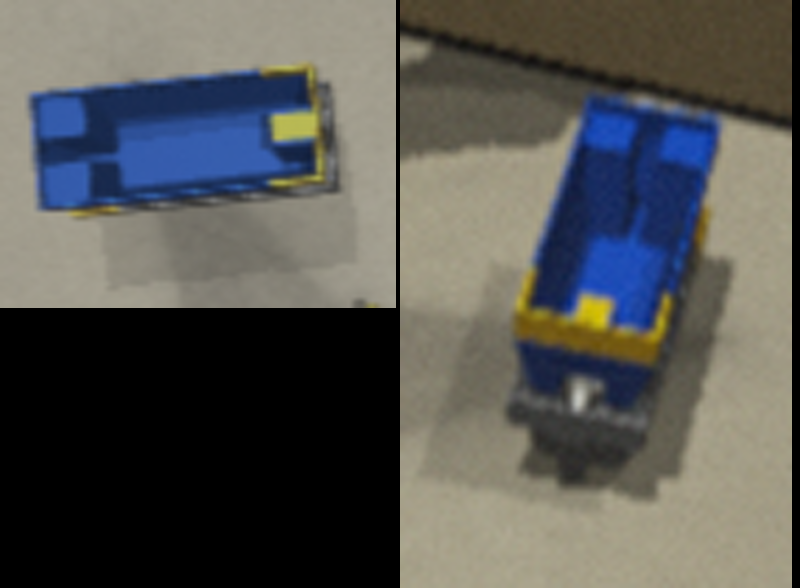

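The blue tote sits above the grey one, with its yellow end on the right (top-view crop (313,66) and (324,183)) and its blue end on the left over the grey tote's yellow end. Next I'll check its height and level from the two views, and whether the grey tote moved.

```bash
python3 - <<'E'
from h import *
f=lambda x,y,o,k:((x+.5)/k-.5+o[0],(y+.5)/k-.5+o[1])
t=[(313,66),(324,183),(31,93),(41,208)];s=[(664,330),(515,306),(719,118),(588,98)]
for a,b in zip(s,t):print((rays2(f(a[0]-400,a[1],(260,95),5.6),f(*b,(135,140),4.4))*1000).round(1))
P=np.array([ray("top",f(*c,(135,140),4.4),.12)[:2]*1000 for c in t]);print("centre",P.mean(0).round(1),np.linalg.norm(P[0]-P[2]).round(1))
print("grey end",np.mean([ray("top",f(*c,(135,140),4.4),.064)[:2]*1000 for c in((328,86),(338,190))],0).round(1),"was 554.2 205.3")
E
```

```text
[589.2 210.2 126.6]
[522.9 204.1 123.9]
[574.1 367.1 123.6]
[509.8 362.  120.5]
centre [548.1 285.9] 158.8
grey end [553.8 206.2] was 554.2 205.3
```

```bash
python3 -c "
from workcell import robot
print(robot.sign_off())"
```

```text
the job is handed in; nothing more can be done
None
```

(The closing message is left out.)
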